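Trip the hidden catch of a dust extractor's filter drawer with a release pin

TASK

Open the pre-filter drawer of the bench dust extractor so that the filter can be changed. It is held shut by a hidden spring catch: take the long release pin from the tool stand, push it down through the access holes in the extractor's top, feeling gently for the one under which something gives, and press there, without ever forcing the pin, until the drawer springs out. Put the pin back upright in its place in the stand, pull the drawer out as far as it goes, and leave everything else as it stands.

Things in the scene. Friction and masses are not known exactly. Their poses are not given: they have to be found in the camera images.
- extractor: Bench dust extractor: grey sheet-steel box 260 mm deep, 300 wide, 190 high, fixed. Origin: underside, midway across, 120 mm behind the box's front; -x points out of the front (drawer side), y across, z up. Near the front of the top a steel strip 28 x 94 mm, face 190 mm up, has four like round access holes in a row along y. Intake spigot (102 mm dia, 49 tall) on the rear of the top.
- hole0 (a point): Mouth centre of the leftmost access hole (extractor's +y), 10 mm dia, 85 mm in front of the extractor's origin, level with the strip's face. The strip is 6 mm thick; below it is free space until 20 mm under its face. There lie, level with one another, the catch's springy release plate and, on both sides of it, its rigid bracket: only the feel tells them apart.
- hole1 (a point): Mouth centre of the second access hole from the left; the four lie 18 mm apart. The catch's plate is 28 mm wide along the row and sits at an unknown place: squarely under at least one hole, at times two. It starts to give at 3 to 4 N and needs up to about 10 N; the catch lets go when pressed some 5 to 7 mm down; the plate stops hard at about 11 mm.
- hole2 (a point): Mouth centre of the third access hole from the left (extractor's +y is left).
- hole3 (a point): Mouth centre of the rightmost access hole (extractor's -y), 10 mm dia. As under every hole, a pin that meets the rigid bracket 20 mm down must not be pressed on: more than 40 N between pin and extractor counts as forcing.
- drawer (a joint): How far the white-fronted filter drawer is out, in m: 0 shut, it springs out by itself to about 0.02 to 0.03 when the catch lets go, 0.09 at its stop. It slides along the extractor's -x and then stays where it is left (about 2 to 3 N to move it).
- handle (a point): Centre of the drawer's round steel bar handle: 10 mm dia, 110 mm long along the extractor's y, 156 mm above the bench, its axis 45 mm in front of the drawer's face, 34 mm below the extractor's top; it moves with the drawer.
- stand: Wooden tool stand, fixed: base 80 x 190 mm, top board 44 x 190 mm (22 mm thick, upper face 85 mm above the bench) with three 8 mm through holes in a row along its y at -55, 0 and +55 mm. Origin: centre of the underside.
- pin_centre (a point): Release pin, all steel, about 70 g, standing upright in one hole of the stand: the only tool with a long rod and a straight knurled handle (10 mm dia, 98 mm long). This point is the handle's mid-height, z up along the pin. Below the handle a collar 16 mm dia, 4 mm thick, whose underside, 53 mm below this point, rests on the stand's top board.
- pin_tip (a point): Round tip of the release pin's straight rod, 5 mm dia, 62 mm long below the collar; 115 mm below pin_centre.
- graver_a_centre (a point): A graver with a short shank and a mushroom-shaped dark wooden handle (31 mm across, 66 mm tall over the board) in another hole of the stand; point half-way up the handle. Leave alone.
- graver_b_centre (a point): A like graver with a slimmer knob (25 mm across) in the third hole; point half-way up the handle. Leave alone.
- jar: Clear jar with a white lid, 68 mm dia, 85 mm tall; origin at the centre of its underside. Leave alone.
- solvent: White plastic bottle with a black cap, 48 mm dia, 112 mm tall; origin at the centre of its underside. Leave alone.
There are look-alikes about, which are no part of the job. Of the things shaped like the part that bears pin_centre, the bare steel one is meant.

How it is judged:
By the outcome, as a careful person would: the job done as asked, in the order asked, and still so for the second after the job is handed in, with the robot touching nothing.
It also fails if it takes over 72 s, if anything falls off the work surface, if the arm or the gripper's body presses on something with over 40 N, if the wrist force passes 120 N, or if a joint passes its speed limit or range.

ROBOT

A 6-joint arm with a two-finger parallel gripper is mounted at the origin on the work surface. World frame = base frame: x ahead of the robot, y to its left, z up, the work surface at z = 0. Lengths are in m, angles in rad, forces in N, time in s.
With the tool pointing down it reaches from about 0.3 to 0.775 m from the base axis. Payload 14.6 kg.
Tool frame: the origin (TCP) lies at the very end of the fingers, on their centre line; the grasp point (between the pads) lies 19 mm behind it; z points along the fingers, y is the line along which they close (so a half turn about z gives the same grasp; the last joint's range is limited). The gripper opens to 94 mm and grips with 3 to 60 N. Pads are 16 mm wide; open, the fingers measure 119 mm over their backs; the gripper's body (75 mm by 177 mm) begins 78 mm behind the grasp point.
Start: joints at [1.129, 0.3, 1.521, -0, 1.321, -0.067], TCP at [0.201, 0.512, 0.205] pointing down, gripper open.
Joint ranges: [-3.03, 3.03], [-0.79, 2.21], [0.23, 2.52], [-1.04, 4.18], [0, 3.07], [-2.55, 2.55]. Speed limits (rad/s): [2.22, 2.22, 2.57, 3.14, 3.14, 3.14].

INTERFACE

Orientations are given as [roll, pitch, yaw] about the fixed x, y, z axes, in that order (R = Rz(yaw) Ry(pitch) Rx(roll)).
In Python, from station import ctrl gives the robot as it stands.
- The arm moves only by the tool carry_out, never from a script. Its argument "motion" is text: rows parted by semicolons, each of 7 numbers parted by spaces: the shift along the world's x, y, z in m, then the turn, a rotation vector about the world's x, y, z in degrees, then the closure in counts, from 0 (fully open) to 255 (shut). In form: dx dy dz wx wy wz hand; .... A call has 1 to 20 rows; each row shifts and turns the commanded pose from where the row before left it; what a row does not reach is not made up. A row lasts 1/12 s, in which the tool goes at most 41.7 mm and 7.16 degrees, less where a joint would pass 70% of its speed; a pose out of reach is approached as far as the arm can. A call is refused whole if a number of a shift passes 0.0417 or a number of a turn 7.16, either way. A call with a gripper value outside its range is refused whole. The fingers move at their own pace and stop on an object; "grip_force" is the grip in N (left out, the last holds). Time passes only in rows, so rows that do not move let the fingers close. It gives the time, the measured TCP pose, the force, the opening and the grip force at its end, in the units of the state.
- ctrl.get_obs(): the state, without advancing time (a new reading comes with each control period).
- ctrl.camera(name): name is "side" or "top" or "wrist"; returns a dict with "pixels" (384x512x3 uint8, red, green, blue), "range_z" (384x512 float32, m along the optical axis (not along the pixel's ray), 0 where there is no reading), "K" (3x3 intrinsics, pixels), "dist" ([k1, k2, p1, p2, k3] as OpenCV has them; the pictures are not rectified), "position" and "attitude" of the camera in the world. Camera axes: x right, y up, looking along -z (the intrinsics and any distortion apply to the point x, -y, -z); pixel columns grow to the right and rows downward; lengths in m; the calibration is good to about 2 mm. A picture is of the moment at which its call begins.
- ctrl.hand_in(): hands the job in; it is judged then, once.
The state is a dict: "time_s": time; "qpos": joint angles; "joint_vel": joint speeds; "tau": joint torques, N m; "ee_pos": TCP position; "eef_rot": TCP orientation; "force": force on the tool from outside, world axes, zero at the start; "moment": the same for the moment, N m; "grip_width": finger opening in m; "grip_force": force on a finger pad.
Only numpy, scipy, OpenCV 4.12 (cv2) and the standard library are available. Lean on these libraries where they do the work, as an engineer would, in place of code of your own. Each camera call takes 0.05 s, during which the arm holds its last target. There are 200 camera calls.

## Working session

There is one attempt and no reset: what is moved stays moved. The work goes in short steps, Python scripts to look and compute and a tool call to move; the robot and the scene stay as the last step left them, time stands still between calls to the robot, and variables do not carry over. Pictures are saved under pics/ and viewed, at most 10 in all, crops included, and the job is handed in when it is done.

Besides the shell and the picture viewer there is one more tool, called after "Call:" in YAML: its name, and indented under it one key for each argument. carry_out: Moves the arm, as the interface text tells. Its arguments: {"type":"object","properties":{"motion":{"type":"string"},"grip_force":{"type":"number"}},"required":["motion"]}

```bash
mkdir -p pics; ls; cat > h.py <<'E'
import numpy as np, cv2, pickle
from scipy.spatial.transform import Rotation as R
from station import ctrl
def shot(n, f):
    c=ctrl.camera(n); pickle.dump(c,open(f'pics/{f}.pkl','wb'))
    cv2.imwrite(f'pics/{f}.png',c['pixels'][:,:,::-1]); return c
def load(f): return pickle.load(open(f'pics/{f}.pkl','rb'))
def rot(c):
    a=np.array(c['attitude'],float)
    return a if a.shape==(3,3) else R.from_euler('xyz',a).as_matrix() if a.size==3 else R.from_quat(a).as_matrix()
def cloud(c):
    h,w=c['range_z'].shape; u,v=np.meshgrid(np.arange(w),np.arange(h))
    p=cv2.undistortPoints(np.stack([u,v],-1).reshape(-1,1,2).astype(np.float64),np.array(c['K']),np.array(c['dist'])).reshape(h,w,2)
    z=c['range_z']; q=np.stack([p[...,0]*z,-p[...,1]*z,-z],-1)
    W=q@rot(c).T+np.array(c['position']); W[z==0]=np.nan; return W
def ray(c,u,v,zw):
    p=cv2.undistortPoints(np.array([[[u,v]]],float),np.array(c['K']),np.array(c['dist']))[0,0]
    d=rot(c)@np.array([p[0],-p[1],-1]); o=np.array(c['position']); return o+d*(zw-o[2])/d[2]
E
python3 - <<'E'
from h import *
o=ctrl.get_obs(); print(o)
for n in('side','top','wrist'):
    c=shot(n,n+'0'); print(n,c['position'],c['attitude'],c['K'],c['dist'])
E
cd pics; python3 -c "
import cv2
a=cv2.imread('top0.png');cv2.imwrite('top0b.png',cv2.resize(a,(800,600)))
a=cv2.imread('side0.png');cv2.imwrite('side0b.png',cv2.resize(a,(800,600)))"
```

```text
pics
{'time_s': 0.0, 'qpos': array([ 1.12940403e+00,  3.00480497e-01,  1.52161041e+00, -8.95613959e-07,
        1.32067068e+00, -6.66003176e-02]), 'joint_vel': array([-0.00069328, -0.00184944,  0.00014912,  0.0006203 , -0.00059142,
       -0.0001644 ]), 'tau': array([ 2.85758881e-05, -5.31808376e+01, -3.52727509e+01,  7.08881859e-02,
        2.45351106e-02, -1.30594403e-04]), 'ee_pos': array([0.20123189, 0.51157723, 0.20486876]), 'eef_rot': array([-3.14042625e+00, -7.69287014e-05,  2.76680085e+00]), 'force': array([ 0.7888782 ,  0.31504456, -0.80333586]), 'moment': array([-0.03716694, -0.022073  , -0.02799345]), 'grip_force': 0.0, 'grip_width': 0.09411868730908286}
side [-0.14167846 -0.69257153  0.81471232] [ 9.84648781e-01 -2.07110100e-04 -7.73888613e-01] [[463.51615787   0.         256.16198406]
 [  0.         463.51615787 185.8659367 ]
 [  0.           0.           1.        ]] [-0.09487572  0.          0.          0.          0.        ]
top [0.39859837 0.03427671 1.13185233] [ 1.85498508e-01 -2.40277516e-04 -1.56293530e+00] [[357.8001893    0.         254.35154198]
 [  0.         357.8001893  193.14378419]
 [  0.           0.           1.        ]] [-0.09355252  0.          0.          0.          0.        ]
wrist [0.13412247 0.53776803 0.38491026] [-2.50551221e-01  4.40133454e-04  1.19508743e+00] [[334.79243329   0.         259.33769059]
 [  0.         334.79243329 193.34297621]
 [  0.           0.           1.        ]] [-0.00890508  0.          0.          0.          0.        ]
```

View pics/top0b.png

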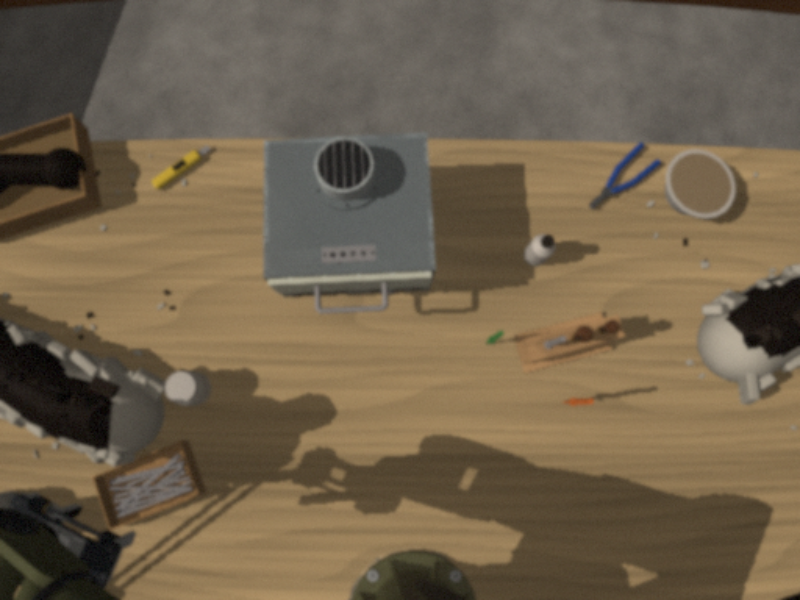

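View pics/side0b.png

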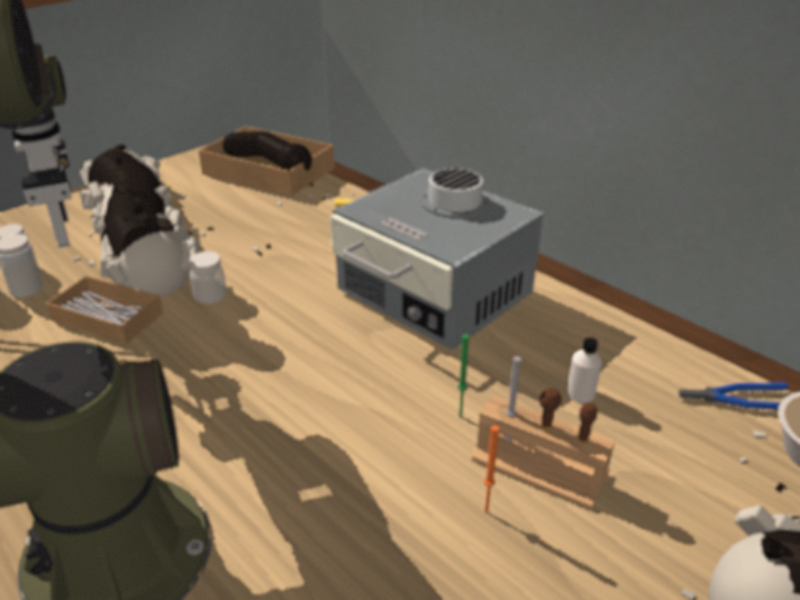

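The top view shows the extractor at about (350,210) and the stand at (567,342). The holes are in the strip at (333–368,254). In the side view the bare steel pin stands in the stand's left hole at (515,385). The green (463,375) and orange (490,470) look-alikes stand close by.

```bash
python3 - <<'E'
from h import *
for f in('top0','side0'):
    c=load(f);W=cloud(c);print(f,rot(c)[:,2])
    m=np.nan_to_num((W[...,2]>.182)&(W[...,2]<.198)&(W[...,0]>.35)&(abs(W[...,1]-.1)<.3))
    P=W[m]; r=cv2.minAreaRect(P[:,:2].astype(np.float32)*1000); print('top face',r,np.median(P[:,2]))
    m=np.nan_to_num((W[...,2]>.076)&(W[...,2]<.094)&(W[...,0]>.2)&(W[...,1]<-.1)&(W[...,1]>-.4)&(W[...,0]<.5))
    P=W[m]; r=cv2.minAreaRect(P[:,:2].astype(np.float32)*1000); print('board',r,np.median(P[:,2]),len(P))
    m=np.nan_to_num((W[...,2]>.098)&(W[...,0]>.2)&(W[...,1]<-.0)&(W[...,1]>-.45)&(W[...,0]<.5)).astype(np.uint8)
    n,l,s,ce=cv2.connectedComponentsWithStats(m)
    for i in range(1,n):
        if s[i,4]>4:
            Q=W[l==i]; print(s[i],Q.mean(0).round(4),Q.min(0).round(3),Q.max(0).round(3),c['pixels'][l==i].mean(0).round())
c=load('top0'); a=c['pixels'][150:175,200:250]; a=c['pixels'][140:260,195:400]
cv2.imwrite('pics/crop1.png',cv2.resize(a[:,:,::-1],None,fx=3.9,fy=3.9,interpolation=cv2.INTER_CUBIC))
E
```

```text
top0 [-0.18443267 -0.0012137   0.9828444 ]
top face ((749.346923828125, 127.54837799072266), (275.2400817871094, 301.86895751953125), 3.0432372093200684) 0.18812633972436466
board ((465.3525695800781, -267.21588134765625), (125.14160919189453, 44.87990188598633), 44.747718811035156) 0.08435041725024583 63
[369 255  11   4  42] [ 0.4088 -0.2967  0.1403] [ 0.405 -0.303  0.1  ] [ 0.414 -0.293  0.166] [157.  91.  49.]
side0 [-0.58233809 -0.59573576  0.55315573]
top face ((1311.39501953125, 160.25961303710938), (493.23748779296875, 1413.453369140625), 89.40187072753906) 0.18881437367523352
board ((467.124755859375, -272.1112365722656), (133.8684844970703, 55.239234924316406), 45.76799392700195) 0.08387810517645777 177
[312 272   7  27 134] [ 0.4062 -0.3018  0.1353] [ 0.402 -0.307  0.1  ] [ 0.414 -0.294  0.166] [161.  87.  46.]
```

View pics/crop1.png

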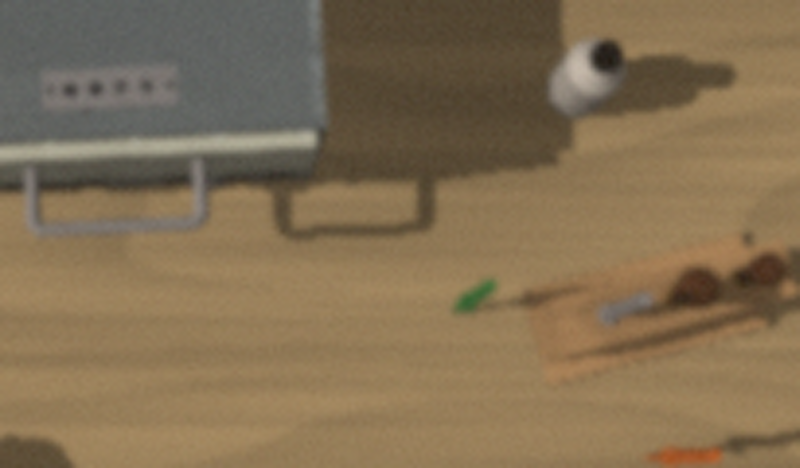

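The crop shows the pin standing between the stand's left end and the gravers, around (605–650,308), and the hole strip at (40–178,87). My bounds cut the stand off, so I'm measuring again with wider ones.

```bash
python3 - <<'E'
from h import *
for f in('top0','side0'):
    c=load(f);W=cloud(c)
    X,Y,Z=W[...,0],W[...,1],W[...,2]
    m=np.nan_to_num((Z>.184)&(Z<.194)&(X>.5)&(X<1)&(abs(Y-.12)<.2))
    P=W[m]; r=cv2.minAreaRect(P[:,:2].astype(np.float32)*1000); print(f,'top face',r,np.median(P[:,2]),np.polyfit(P[:,0],P[:,2],1),np.polyfit(P[:,1],P[:,2],1))
    m=np.nan_to_num((Z>.079)&(Z<.091)&(X>.2)&(X<.7)&(Y<-.1)&(Y>-.5)).astype(np.uint8)
    n,l,s,ce=cv2.connectedComponentsWithStats(m)
    for i in range(1,n):
        if s[i,4]>10:
            Q=W[l==i]; print('bd',s[i],cv2.minAreaRect(Q[:,:2].astype(np.float32)*1000),np.median(Q[:,2]))
    m=np.nan_to_num((Z>.093)&(X>.2)&(X<.7)&(Y<-.1)&(Y>-.5)).astype(np.uint8)
    n,l,s,ce=cv2.connectedComponentsWithStats(m)
    for i in range(1,n):
        if s[i,4]>4:
            Q=W[l==i]; print(s[i],Q.mean(0).round(4),Q.min(0).round(3),Q.max(0).round(3),c['pixels'][l==i].mean(0).round())
for f,(x0,y0,x1,y1) in dict(top0=(200,150,245,175)).items():
    c=load(f); g=cv2.cvtColor(c['pixels'],cv2.COLOR_RGB2GRAY)[y0:y1,x0:x1]; print(g[9:19,4:46])
E
```

```text
top0 top face ((749.5068359375, 127.55687713623047), (274.919921875, 301.86895751953125), 3.0432369709014893) 0.18812339204779394 [0.00292462 0.1860304 ] [0.00042173 0.18813231]
bd [344 160  10   4  20] ((696.7344360351562, -251.92300415039062), (27.24873924255371, 7.285299301147461), 82.22805786132812) 0.08132085676066358
bd [335 202  64  29 665] ((530.1885986328125, -301.27899169921875), (43.81541061401367, 192.86404418945312), 14.375722885131836) 0.08498512543920644
[384 204  13   9  90] [ 0.5437 -0.3514  0.1381] [ 0.533 -0.365  0.096] [ 0.556 -0.342  0.155] [85. 60. 40.]
[367 208  12  11 101] [ 0.5294 -0.2982  0.1426] [ 0.516 -0.312  0.096] [ 0.544 -0.287  0.154] [82. 57. 38.]
[315 212   8   6  29] [ 0.5244 -0.1444  0.1418] [ 0.521 -0.15   0.096] [ 0.529 -0.141  0.168] [ 87. 108.  62.]
[350 214  13   8  46] [ 0.5157 -0.2459  0.1537] [ 0.512 -0.253  0.1  ] [ 0.521 -0.243  0.19 ] [120. 108.  97.]
[368 255  12   4  45] [ 0.4089 -0.2966  0.1373] [ 0.405 -0.303  0.095] [ 0.414 -0.293  0.166] [157.  91.  49.]
side0 top face ((749.509765625, 126.71168518066406), (275.9056091308594, 307.
[... 2251 characters left out ...]
04 100  96 100]
 [ 98 106 116 117 115 121 118 116 113 107 112 122 120 116 118 113 115 118
  120 121 117 115 116 116 117 119 122 116 117 114 119 119 119 119 116 115
  109 101 101  96  99]
 [ 99 103 113 118 119 118 121 120 117 117 115 119 116 116 118 119 120 119
  118 116 117 113 113 112 114 112 114 115 113 113 111 111 115 111 113 112
  104 102 105 100  98]
 [101 101 109 112 113 114 114 111 111 111 111 110 109 105 108 107 112 111
  110 108 109 108 106 106 104 103 107 106 107 103 101 103 103 107 104 102
  100  98 100 102 100]
 [ 98 101 103 101 105 106 107 106 104 103 102 101  94  94  96 102 104 101
  103 103 103 100 102  98  99  98 100 102 103 102 100 104  98 101 100  99
   99 100 103 102 100]]
```

Call:
carry_out:
  motion: "0 0 0.04 0 0 0 0;0 0 0.04 0 0 -3 0;0 0 0.04 0 0 -3 0;0.03 -0.026 0.002 0 0 -3 0;0.03 -0.026 0.002 0 0 -3 0;0.03 -0.026 0.002 0 0 -3 0;0.03 -0.026 0.002 0 0 -3 0;0.03 -0.026 0.002 0 0 -3 0;0.03 -0.026 0.002 0 0 -3 0;0.03 -0.026 0.002 0 0 -3 0;0.03 -0.026 0.002 0 0 -3 0;0.03 -0.026 0.002 0 0 -3 0;0.03 -0.026 0.002 0 0 -3 0;0.03 -0.026 0.002 0 0 -3 0;0.03 -0.026 0.002 0 0 -3 0;0.03 -0.026 0.002 0 0 -3 0;0.03 -0.026 0.002 0 0 -3 0;0.03 -0.026 0 0 0 -2 0;0 0 0 0 0 0 100;0 0 0 0 0 0 100"

```text
time_s: 1.82
ee_pos: [0.6523, 0.1203, 0.3515]
eef_rot: [-3.139, -0.001, 1.892]
force: [-0.3, -0.2, -0.5]
grip_width: 0.0843
grip_force: 0.0
```

```bash
python3 - <<'E'
from h import *
c=shot('wrist','w1'); o=ctrl.get_obs(); print(o['ee_pos'],o['eef_rot'],c['position'],o['grip_width'])
W=cloud(c); X,Y,Z=np.moveaxis(W,-1,0)
m=np.nan_to_num((Z>.180)&(Z<.198)); P=W[m]; print(len(P), np.median(P[:,2]))
m=np.nan_to_num((X>.55)&(X<.85)&(Y>-.1)&(Y<.35)&(Z>.1)); print(Z[m].min(),Z[m].max())
cv2.imwrite('pics/w1b.png',cv2.resize(c['pixels'][:,:,::-1],(800,600)))
E
```

```text
[0.65143019 0.1215936  0.35246422] [-3.14012881e+00 -4.55156814e-04  1.89370790e+00] [0.62959604 0.1881438  0.53149462] 0.0798828893895994
51413 0.18881550839141925
0.15525435441396113 0.47810756834760004
```

View pics/w1b.png

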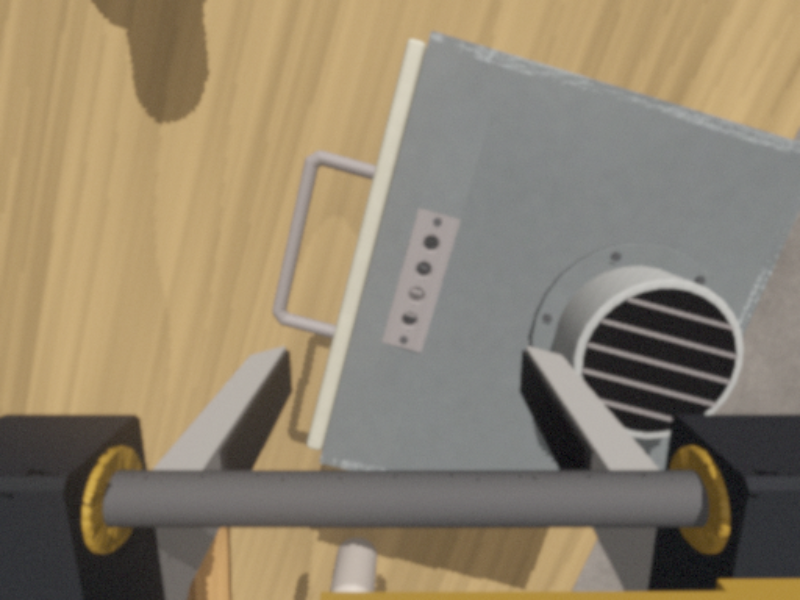

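The wrist view shows the strip with hole0 to hole3 at about (430,242), (424,268), (417,293) and (410,318), and the handle bar from (315,157) to (280,315). I'll locate the strip precisely and compare it with the top camera.

```bash
python3 - <<'E'
from h import *
c=load('w1'); px=c['pixels'].astype(int); W=cloud(c)
# strip: redder than the grey-blue paint
red=px[...,0]-px[...,2]
roi=np.zeros(red.shape,bool); roi[125:235,235:305]=1
m=((red>-2)&roi).astype(np.uint8); m=cv2.morphologyEx(m,cv2.MORPH_CLOSE,np.ones((11,11)))
n,l,s,ce=cv2.connectedComponentsWithStats(m); i=1+np.argmax(s[1:,4]); print(s[i])
ys,xs=np.nonzero(l==i); P=np.array([ray(c,x,y,.19) for x,y in zip(xs,ys)])
print('strip',cv2.minAreaRect(P[:,:2].astype(np.float32)*1000),P.mean(0))
for x,y in((437,222),(430.5,242),(424,268),(417,293),(410,318),(403.5,340)): print(ray(c,(x+.5)/1.5625-.5,(y+.5)/1.5625-.5,.19).round(4))
t=load('top0')
for u,v in((212.6,162.4),(219,162.2),(225.6,161.7),(232.2,161.6)): print('top',ray(t,u,v,.19).round(4))
m=np.nan_to_num((W[...,2]>.186)&(W[...,2]<.192)&(W[...,0]<.9)); P=W[m]; print(cv2.minAreaRect(P[:,:2].astype(np.float32)*1000))
Z=W[...,2]; m=np.nan_to_num((Z>.14)&(Z<.172)&(W[...,0]<.6)&(W[...,0]>.5)&(W[...,1]>0)&(W[...,1]<.3))
P=W[m];print('handle',P.mean(0),P.min(0),P.max(0),cv2.minAreaRect(P[:,:2].astype(np.float32)*1000))
E
```

```text
[ 235  125   70  110 7689]
strip ((662.8486328125, 120.70271301269531), (74.95848083496094, 116.19054412841797), 18.374788284301758) [0.66198203 0.12197348 0.19      ]
[0.6588 0.1628 0.19  ]
[0.6591 0.1492 0.19  ]
[0.6606 0.1315 0.19  ]
[0.6616 0.114  0.19  ]
[0.6627 0.0959 0.19  ]
[0.6634 0.0796 0.19  ]
top [0.6598 0.15   0.19  ]
top [0.6604 0.1325 0.19  ]
top [0.662  0.1145 0.19  ]
top [0.6624 0.0965 0.19  ]
((751.0845336914062, 126.41802215576172), (271.510498046875, 301.4822692871094), 3.161167860031128)
handle [0.57451139 0.12281033 0.160593  ] [0.56106312 0.05241012 0.15525435] [0.59999383 0.18304999 0.16362873] ((581.9496459960938, 117.61404418945312), (38.964847564697266, 130.15640258789062), 1.4671776294708252)
```

Call:
carry_out:
  motion: "-0.0124 -0.0337 -0.0048 0 0 0 100;-0.0124 -0.0337 -0.0048 0 0 0 100;-0.0124 -0.0337 -0.0048 0 0 -1 100;-0.0124 -0.0337 -0.0048 0 0 -1 100;-0.0124 -0.0337 -0.0048 0 0 -1 100;-0.0124 -0.0337 -0.0048 0 0 0 100;-0.0124 -0.0337 -0.0048 0 0 0 100;-0.0124 -0.0337 -0.0048 0 0 0 100;-0.0124 -0.0337 -0.0048 0 0 0 100;-0.0124 -0.0337 -0.0048 0 0 0 100;-0.0124 -0.0337 -0.0048 0 0 0 100;0 0 0 0 0 0 100;0 0 0 0 0 0 100"

```text
time_s: 2.95
ee_pos: [0.5142, -0.2488, 0.301]
eef_rot: [3.141, 0.0, 1.841]
force: [1.2, -0.2, 0.2]
grip_width: 0.0572
grip_force: 0.0
```

```bash
python3 - <<'E'
from h import *
c=shot('wrist','w2'); o=ctrl.get_obs(); print(o['ee_pos'],o['eef_rot'],o['grip_width'],o['qpos'])
W=cloud(c); X,Y,Z=np.moveaxis(W,-1,0)
m=np.nan_to_num((Z>.183)&(Z<.193)&(abs(X-.515)<.03)&(abs(Y+.25)<.03)); print('pintop',m.sum(),W[m].mean(0),W[m].min(0),W[m].max(0))
for a,b in((.1,.12),(.12,.14),(.14,.16),(.16,.18)):
    m=np.nan_to_num((Z>a)&(Z<b)&(abs(X-.515)<.015)&(abs(Y+.25)<.015)); print(a,m.sum(),W[m].mean(0).round(4))
m=np.nan_to_num((Z>.079)&(Z<.091)&(abs(X-.53)<.08)&(abs(Y+.3)<.13)); P=W[m]; print('board',cv2.minAreaRect(P[:,:2].astype(np.float32)*1000))
cv2.imwrite('pics/w2b.png',cv2.resize(c['pixels'][:,:,::-1],(800,600)))
E
```

```text
[ 0.51484004 -0.24792125  0.30124551] [3.14078644e+00 3.77919766e-04 1.84232197e+00] 0.05710394854848926 [-5.13016804e-01  2.96720076e-01  1.30559576e+00  3.02293155e-04
  1.53843925e+00 -7.84552248e-01]
pintop 98 [ 0.51552414 -0.24941385  0.18741076] [ 0.51085696 -0.25431541  0.18310321] [ 0.52022582 -0.24519832  0.18953788]
0.1 29 [ 0.5143 -0.2463  0.1118]
0.12 31 [ 0.5146 -0.2461  0.1306]
0.14 43 [ 0.5144 -0.2461  0.1507]
0.16 51 [ 0.5148 -0.2463  0.1707]
board ((530.103271484375, -302.6301574707031), (43.161861419677734, 189.53680419921875), 14.776830673217773)
```

View pics/w2b.png

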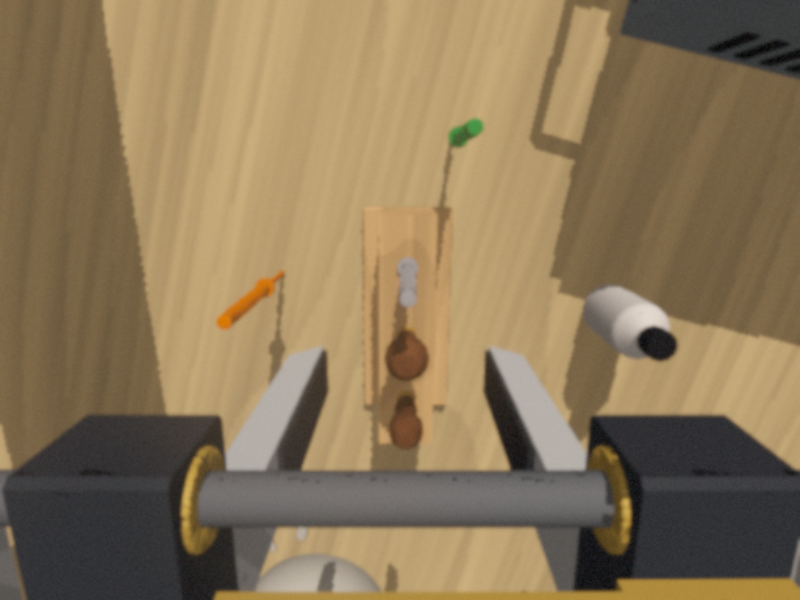

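The steel pin stands at (408,285), alone between the fingers. The gravers at (405,355) and (405,425) are clear of them.

Call:
carry_out:
  motion: "0.0004 -0.0008 -0.025 0 0 0 100;0 0 -0.03 0 0 0 100;0 0 -0.03 0 0 0 100;0 0 -0.03 0 0 0 100;0 0 -0.03 0 0 0 100;0 0 -0.02 0 0 0 100;0 0 -0.009 0 0 0 100;0 0 0 0 0 0 100;0 0 0 0 0 0 255;0 0 0 0 0 0 255;0 0 0 0 0 0 255;0 0 0 0 0 0 255;0 0 0 0 0 0 255;0 0 0 0 0 0 255;0 0 0 0 0 0 255;0 0 0 0 0 0 255;0 0 0 0 0 0 255"
  grip_force: 40

```text
time_s: 4.42
ee_pos: [0.5153, -0.2497, 0.1267]
eef_rot: [3.142, 0.0, 1.842]
force: [-0.2, 0.2, 1.4]
grip_width: 0.0092
grip_force: 40.0
```

Call:
carry_out:
  motion: "0 0 0.015 0 0 0 255;0 0 0.025 0 0 0 255;0 0 0.03 0 0 0 255;0 0 0.03 0 0 0 255;0.0056 0.0145 0.03 0 0 0 255;0.01 0.0262 0.02 0 0 0 255;0.013 0.0340 0.015 0 0 0 255;0.013 0.0340 0.012 0 0 0 255;0.013 0.0340 0 0 0 0 255;0.013 0.0340 0 0 0 0 255;0.013 0.0340 0 0 0 0 255;0.013 0.0340 0 0 0 0 255;0.013 0.0340 0 0 0 0 255;0.013 0.0340 0 0 0 0 255;0.013 0.0340 0 0 0 0 255;0.01 0.0262 0 0 0 0 255;0.003 0.0078 -0.015 0 0 0 255;0 0 -0.01 0 0 0 255;0 0 0 0 0 0 255;0 0 0 0 0 0 255"

```text
time_s: 6.08
ee_pos: [0.6606, 0.13, 0.2781]
eef_rot: [-3.14, -0.0, 1.841]
force: [0.6, -1.0, -0.4]
grip_width: 0.0094
grip_force: 40.0
```

```bash
python3 - <<'E'
from h import *
o=ctrl.get_obs(); print(o['ee_pos'],o['eef_rot'],o['grip_width'],o['force'])
ims=[]
for n in('side','wrist','top'):
    c=shot(n,n+'3'); p=o['ee_pos']-[0,0,.1035]; q=o['ee_pos']+[0,0,.0]
    for P in (p,p+[0,0,.062],p+[0,0,.066]):
        v=rot(c).T@(P-c['position']); r=cv2.projectPoints(np.array([[v[0],-v[1],-v[2]]]),np.zeros(3),np.zeros(3),np.array(c['K']),np.array(c['dist']))[0].ravel(); print(n,r.round(1))
        if P is p:
            x,y=r.astype(int); a=c['pixels'][max(0,y-40):y+25,x-32:x+33,::-1]; ims.append(cv2.resize(a,(390,390),interpolation=cv2.INTER_CUBIC)); print(max(0,y-40),x-32,a.shape)
cv2.imwrite('pics/c3.png',np.hstack(ims[:2]))
E
```

```text
[0.66061104 0.13004724 0.27813128] [-3.14009930e+00 -2.05660572e-04  1.84096378e+00] 0.009407949834396362 [ 0.56783486 -1.02868592 -0.40208349]
side [255.7 149.7]
109 223 (65, 65, 3)
side [255.7 130. ]
side [255.7 128.7]
wrist [259.6 191.9]
151 227 (65, 65, 3)
wrist [259.7 213.6]
wrist [259.8 215.4]
top [220.4 163.6]
123 188 (65, 65, 3)
top [218.2 157.3]
top [218.1 156.9]
```

View pics/c3.png

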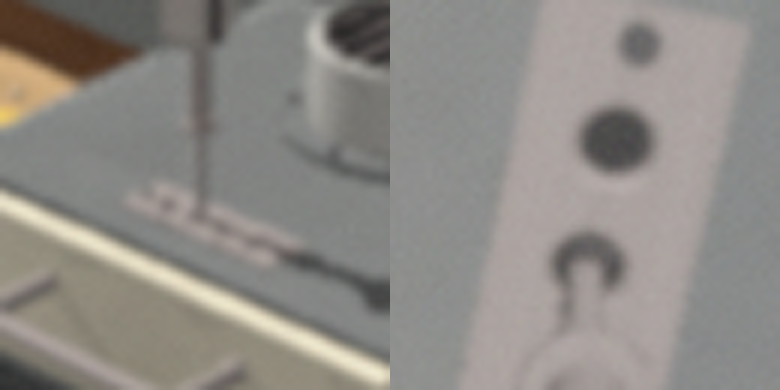

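The side crop shows the rod going down into the strip at (203,215). In the wrist crop the tip is inside hole1 at (590,265), roughly centred. It is about 15 mm deep, lower than I planned, but the forces are small. I'll centre it and feel downward gently.

Call:
carry_out:
  motion: "0 -0.001 0 0 0 0 255;0 0 0 0 0 0 255;0 0 0 0 0 0 255"

```text
time_s: 6.48
ee_pos: [0.661, 0.1297, 0.2791]
eef_rot: [3.141, 0.0, 1.841]
force: [-0.1, 0.1, -0.6]
grip_width: 0.0091
grip_force: 40.0
```

Call:
carry_out:
  motion: "0 0 0 0 0 0 255;0 0 -0.002 0 0 0 255;0 0 0 0 0 0 255"

```text
time_s: 6.73
ee_pos: [0.6609, 0.13, 0.2762]
eef_rot: [-3.141, -0.0, 1.842]
force: [-0.2, -0.6, -0.6]
grip_width: 0.0093
grip_force: 40.0
```

Call:
carry_out:
  motion: "0 0 -0.001 0 0 0 255;0 0 0 0 0 0 255"

```text
time_s: 6.9
ee_pos: [0.6609, 0.13, 0.2754]
eef_rot: [-3.141, -0.0, 1.842]
force: [0.3, 0.3, -1.7]
grip_width: 0.0096
grip_force: 40.0
```

Call:
carry_out:
  motion: "0 0 -0.001 0 0 0 255;0 0 0 0 0 0 255"

```text
time_s: 7.07
ee_pos: [0.6609, 0.13, 0.2744]
eef_rot: [-3.141, -0.0, 1.842]
force: [-0.3, 0.3, -0.7]
grip_width: 0.0096
grip_force: 40.0
```

Call:
carry_out:
  motion: "0 0 -0.001 0 0 0 255;0 0 0 0 0 0 255"

```text
time_s: 7.23
ee_pos: [0.6609, 0.13, 0.2734]
eef_rot: [-3.141, -0.0, 1.842]
force: [0.1, -0.5, -0.8]
grip_width: 0.0097
grip_force: 40.0
```

Call:
carry_out:
  motion: "0 0 -0.001 0 0 0 255;0 0 0 0 0 0 255"

```text
time_s: 7.4
ee_pos: [0.661, 0.13, 0.2729]
eef_rot: [3.141, 0.0, 1.842]
force: [-0.1, -0.5, 1.2]
grip_width: 0.0094
grip_force: 40.0
```

Call:
carry_out:
  motion: "0 0 -0.0005 0 0 0 255;0 0 0 0 0 0 255"

```text
time_s: 7.57
ee_pos: [0.661, 0.13, 0.2728]
eef_rot: [3.141, 0.0, 1.842]
force: [-1.1, -0.8, 5.0]
grip_width: 0.0094
grip_force: 40.0
```

Call:
carry_out:
  motion: "0 0 -0.0005 0 0 0 255;0 0 0 0 0 0 255"

```text
time_s: 7.73
ee_pos: [0.661, 0.13, 0.2726]
eef_rot: [3.14, 0.0, 1.842]
force: [-1.0, 0.4, 6.4]
grip_width: 0.0095
grip_force: 40.0
```

Call:
carry_out:
  motion: "0 0 -0.0005 0 0 0 255;0 0 0 0 0 0 255"

```text
time_s: 7.9
ee_pos: [0.6611, 0.13, 0.2725]
eef_rot: [3.14, 0.0, 1.842]
force: [-1.3, -0.3, 9.7]
grip_width: 0.0094
grip_force: 40.0
```

Call:
carry_out:
  motion: "0 0 -0.0005 0 0 0 255;0 0 0 0 0 0 255"

```text
time_s: 8.07
ee_pos: [0.6611, 0.13, 0.2724]
eef_rot: [3.139, 0.0, 1.842]
force: [-2.9, -0.5, 11.2]
grip_width: 0.0095
grip_force: 40.0
```

Hole1 is rigid: 11 N with no travel. Next is hole2.

Call:
carry_out:
  motion: "0 0 0.004 0 0 0 255;0 0 0.016 0 0 0 255;0 0 0.016 0 0 0 255;0.001 -0.018 0 0 0 0 255;0 0 0 0 0 0 255;0 0 -0.012 0 0 0 255;0 0 -0.003 0 0 0 255;0 0 -0.002 0 0 0 255;0 0 0 0 0 0 255"

```text
time_s: 8.82
ee_pos: [0.6617, 0.1123, 0.2888]
eef_rot: [-3.14, -0.0, 1.842]
force: [0.1, -0.3, -0.8]
grip_width: 0.0098
grip_force: 40.0
```

Call:
carry_out:
  motion: "0 0 -0.004 0 0 0 255;0 0 -0.004 0 0 0 255;0 0 -0.004 0 0 0 255;0 0 -0.002 0 0 0 255;0 0 0 0 0 0 255"

```text
time_s: 9.23
ee_pos: [0.6618, 0.112, 0.2749]
eef_rot: [-3.141, -0.0, 1.842]
force: [0.0, -0.9, -0.2]
grip_width: 0.0093
grip_force: 40.0
```

Call:
carry_out:
  motion: "0 0 -0.001 0 0 0 255;0 0 0 0 0 0 255"

```text
time_s: 9.4
ee_pos: [0.662, 0.112, 0.2747]
eef_rot: [3.142, 0.0, 1.842]
force: [-0.3, 0.4, -0.9]
grip_width: 0.0099
grip_force: 40.0
```

Call:
carry_out:
  motion: "0 0 -0.001 0 0 0 255;0 0 0 0 0 0 255"

```text
time_s: 9.57
ee_pos: [0.6619, 0.112, 0.2736]
eef_rot: [-3.142, -0.0, 1.842]
force: [0.4, -1.1, -1.0]
grip_width: 0.0097
grip_force: 40.0
```

Call:
carry_out:
  motion: "0 0 -0.001 0 0 0 255;0 0 0 0 0 0 255"

```text
time_s: 9.73
ee_pos: [0.662, 0.112, 0.273]
eef_rot: [3.141, 0.0, 1.842]
force: [-0.7, 0.2, 2.0]
grip_width: 0.0091
grip_force: 40.0
```

Call:
carry_out:
  motion: "0 0 -0.001 0 0 0 255;0 0 0 0 0 0 255"

```text
time_s: 9.9
ee_pos: [0.662, 0.112, 0.2726]
eef_rot: [3.14, 0.0, 1.842]
force: [-1.5, -0.4, 4.7]
grip_width: 0.0094
grip_force: 40.0
```

Call:
carry_out:
  motion: "0 0 -0.001 0 0 0 255;0 0 0 0 0 0 255"

```text
time_s: 10.07
ee_pos: [0.662, 0.112, 0.2719]
eef_rot: [3.14, 0.0, 1.842]
force: [-2.9, -0.6, 7.4]
grip_width: 0.0096
grip_force: 40.0
```

Call:
carry_out:
  motion: "0 0 -0.001 0 0 0 255;0 0 0 0 0 0 255"

```text
time_s: 10.23
ee_pos: [0.6619, 0.112, 0.2711]
eef_rot: [3.14, 0.0, 1.842]
force: [-3.6, -0.3, 9.4]
grip_width: 0.0095
grip_force: 40.0
```

Call:
carry_out:
  motion: "0 0 -0.001 0 0 0 255;0 0 0 0 0 0 255"

```text
time_s: 10.4
ee_pos: [0.6618, 0.112, 0.2701]
eef_rot: [3.14, 0.0, 1.842]
force: [-4.2, 0.0, 10.6]
grip_width: 0.0092
grip_force: 40.0
```

Call:
carry_out:
  motion: "-0.0005 0 -0.001 0 0 0 255;0 0 0 0 0 0 255"

```text
time_s: 10.57
ee_pos: [0.6614, 0.112, 0.2691]
eef_rot: [3.14, 0.0, 1.842]
force: [-2.5, -1.5, 9.5]
grip_width: 0.0096
grip_force: 40.0
```

Call:
carry_out:
  motion: "-0.0005 0 -0.001 0 0 0 255;0 0 0 0 0 0 255"

```text
time_s: 10.73
ee_pos: [0.6609, 0.112, 0.2677]
eef_rot: [3.14, 0.0, 1.842]
force: [-2.1, 0.3, 3.2]
grip_width: 0.0095
grip_force: 40.0
```

The force fell to 3.2 N at about 5 mm of travel, so the catch may have let go. I'll check the drawer.

```bash
cat > dr.py <<'E'
import sys
from h import *
c=shot('top',sys.argv[1])
for f in('top0',sys.argv[1]):
    W=cloud(load(f)); X,Y,Z=np.moveaxis(W,-1,0)
    m=np.nan_to_num((Z>.145)&(Z<.172)&(X>.4)&(X<.6)&(Y>.1)&(Y<.145)); print(f,m.sum(),np.median(W[m],0).round(4))
print(ctrl.get_obs()['ee_pos'],ctrl.get_obs()['force'])
E
python3 dr.py t4
```

```text
top0 55 [0.5666 0.1244 0.1602]
t4 0 [nan nan nan]
[0.660858   0.11200756 0.26740038] [-1.89288317 -0.39647509  5.17039531]
  return _methods._mean(a, axis=axis, dtype=dtype,
  ret = um.true_divide(
```

```bash
cat > dr.py <<'E'
import sys
from h import *
for n,ref in(('side','side0'),('wrist','w1')):
    f=n+sys.argv[1]; shot(n,f)
    for g in(ref,f):
        W=cloud(load(g)); X,Y,Z=np.moveaxis(W,-1,0)
        m=np.nan_to_num((Z>.145)&(Z<.172)&(X>.4)&(X<.59)&(Y>.05)&(Y<.18)); P=W[m]
        print(g,len(P),np.percentile(P,[5,20,50],axis=0).round(4).tolist() if len(P) else '')
o=ctrl.get_obs(); print(o['ee_pos'],o['force'])
E
python3 dr.py 5
```

```text
side0 163 [[0.5633, 0.055, 0.1549], [0.5652, 0.0669, 0.1573], [0.5685, 0.1129, 0.1604]]
side5 177 [[0.5554, 0.0533, 0.1553], [0.5584, 0.0622, 0.1576], [0.5612, 0.1116, 0.1599]]
w1 1219 [[0.5638, 0.0585, 0.1579], [0.5668, 0.0758, 0.1596], [0.5705, 0.1223, 0.1609]]
wrist5 2420 [[0.5507, 0.057, 0.1576], [0.5538, 0.0686, 0.1595], [0.5579, 0.1235, 0.1608]]
[0.66088411 0.11200273 0.26718527] [-2.08751369 -0.15926032  5.12388381]
```

The drawer is coming out: 8 mm, then 13 mm in the next picture. I'll hold still for a moment.

Call:
carry_out:
  motion: "0 0 0 0 0 0 255;0 0 0 0 0 0 255;0 0 0 0 0 0 255;0 0 0 0 0 0 255;0 0 0 0 0 0 255;0 0 0 0 0 0 255"

```text
time_s: 11.38
ee_pos: [0.6609, 0.112, 0.2671]
eef_rot: [3.141, 0.0, 1.842]
force: [-2.0, 0.6, 5.7]
grip_width: 0.0094
grip_force: 40.0
```

```bash
python3 dr.py 6 | grep 6
```

```text
side0 163 [[0.5633, 0.055, 0.1549], [0.5652, 0.0669, 0.1573], [0.5685, 0.1129, 0.1604]]
side6 234 [[0.5407, 0.0527, 0.1548], [0.544, 0.0593, 0.1569], [0.5491, 0.1184, 0.1603]]
w1 1219 [[0.5638, 0.0585, 0.1579], [0.5668, 0.0758, 0.1596], [0.5705, 0.1223, 0.1609]]
wrist6 2606 [[0.5422, 0.0561, 0.1575], [0.5454, 0.0628, 0.1595], [0.5497, 0.1216, 0.1608]]
[0.66090831 0.11198995 0.26706159] [-2.18777559 -0.6520661   5.58097667]
```

The drawer is out about 22 mm. Now I'll withdraw the pin and carry it back above its stand hole.

Call:
carry_out:
  motion: "0 0 0.01 0 0 0 255;0 0 0.02 0 0 0 255;0 0 0.02 0 0 0 255;0 0 0.02 0 0 0 255;-0.0065 -0.0165 0 0 0 0 255;-0.0132 -0.0329 0 0 0 0 255;-0.0132 -0.0329 0 0 0 0 255;-0.0132 -0.0329 0 0 0 0 255;-0.0132 -0.0329 0 0 0 0 255;-0.0132 -0.0329 0 0 0 0 255;-0.0132 -0.0329 0 0 0 0 255;-0.0132 -0.0329 0 0 0 0 255;-0.0132 -0.0329 0 0 0 0 255;-0.0132 -0.0329 0 0 0 0 255;-0.0132 -0.0329 0 0 0 0 255;-0.007 -0.016 -0.02 0 0 0 255;0 0 -0.03 0 0 0 255;0 0 -0.03 0 0 0 255;0 0 -0.03 0 0 0 255;0 0 -0.016 0 0 0 255"

```text
time_s: 13.15
ee_pos: [0.5145, -0.2492, 0.2075]
eef_rot: [-3.139, -0.003, 1.841]
force: [0.4, 0.5, -1.0]
grip_width: 0.0092
grip_force: 40.0
```

```bash
python3 - <<'E'
from h import *
c=shot('wrist','w7');s=shot('side','s7'); o=ctrl.get_obs(); print(o['ee_pos'],o['eef_rot'],o['force'])
im=[]
for n,c,ctr in(('w',c,None),('s',s,None)):
    for P in([.5155,-.2495,.085],o['ee_pos']-[0,0,.1035]):
        v=rot(c).T@(np.array(P)-c['position']); r=cv2.projectPoints(np.array([[v[0],-v[1],-v[2]]]),np.zeros(3),np.zeros(3),np.array(c['K']),np.array(c['dist']))[0].ravel(); print(n,r.round(1))
    x,y=r.astype(int); im.append(cv2.resize(c['pixels'][y-40:y+25,x-32:x+33,::-1],(390,390),interpolation=cv2.INTER_CUBIC)); print(y-40,x-32)
cv2.imwrite('pics/c7.png',np.hstack(im))
E
```

```text
[ 0.51457058 -0.24906824  0.2081717 ] [-3.13811665 -0.00345856  1.84162967] [-0.35242406 -0.10144903  0.16962176]
w [261.1 188.4]
w [260.2 192.8]
152 228
s [326.5 264.3]
s [326.9 258. ]
217 294
```

View pics/c7.png

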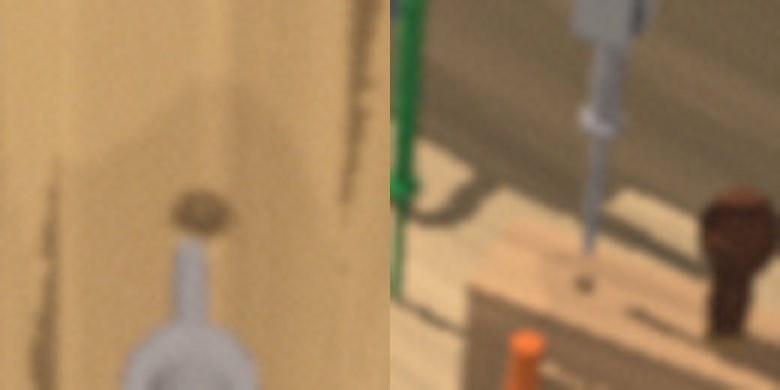

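The wrist crop shows the stand hole at (202,212) and the rod tip at (190,243). In the side crop the tip is at (587,250), just above the hole at (583,285). I'll work out the offset.

```bash
python3 - <<'E'
from h import *
c=load('w7');s=load('s7'); e=np.array([.51457,-.24907,.2081]); zt=e[2]-.1035
def o(b,x,y,off): return b[1]+(x-off+.5)/6-.5, b[0]+(y+.5)/6-.5
for n,c,b,off,h,t in(('w',c,(152,228),0,(202,212),(190,241)),('s',s,(217,294),390,(584,285),(587,252))):
    H=ray(c,*o(b,*h,off),.085); T=ray(c,*o(b,*t,off),zt); print(n,H.round(4),T.round(4),(H-T)[:2].round(4))
c=s
for z in(0,.062,.1):
    v=rot(c).T@(e+[0,0,-.1035+z]-c['position']); print(cv2.projectPoints(np.array([[v[0],-v[1],-v[2]]]),np.zeros(3),np.zeros(3),np.array(c['K']),np.array(c['dist']))[0].ravel())
E
```

```text
w [ 0.5153 -0.2481  0.085 ] [ 0.5135 -0.2484  0.1046] [0.0018 0.0003]
s [ 0.5151 -0.2481  0.085 ] [ 0.5123 -0.2496  0.1046] [0.0028 0.0015]
[326.86180002 257.99029388]
[329.35481438 236.78691604]
[330.95499901 223.02953553]
```

Call:
carry_out:
  motion: "0.002 0.0006 0 0 0 0 255;0 0 -0.01 0 0 0 255;0 0 -0.004 0 0 0 255;0 0 0 0 0 0 255"

```text
time_s: 13.58
ee_pos: [0.5174, -0.2488, 0.1962]
eef_rot: [-3.141, -0.0, 1.842]
force: [0.2, 0.1, -0.9]
grip_width: 0.0094
grip_force: 40.0
```

Call:
carry_out:
  motion: "0 0 -0.004 0 0 0 255;0 0 -0.004 0 0 0 255;0 0 0 0 0 0 255"

```text
time_s: 13.83
ee_pos: [0.5172, -0.2488, 0.188]
eef_rot: [-3.141, -0.001, 1.842]
force: [-0.0, -0.9, 0.0]
grip_width: 0.0096
grip_force: 40.0
```

Call:
carry_out:
  motion: "0 0 -0.002 0 0 0 255;0 0 -0.002 0 0 0 255;0 0 0 0 0 0 255"

```text
time_s: 14.08
ee_pos: [0.5173, -0.2489, 0.1843]
eef_rot: [-3.141, -0.0, 1.842]
force: [0.8, 0.9, -0.9]
grip_width: 0.0098
grip_force: 40.0
```

Call:
carry_out:
  motion: "0 0 -0.005 0 0 0 255;0 0 -0.005 0 0 0 255;0 0 -0.005 0 0 0 255;0 0 0 0 0 0 255"

```text
time_s: 14.42
ee_pos: [0.5171, -0.2487, 0.1682]
eef_rot: [-3.141, -0.001, 1.842]
force: [0.2, -0.1, -0.5]
grip_width: 0.0096
grip_force: 40.0
```

Call:
carry_out:
  motion: "0 0 -0.008 0 0 0 255;0 0 -0.008 0 0 0 255;0 0 -0.008 0 0 0 255;0 0 0 0 0 0 255"

```text
time_s: 14.75
ee_pos: [0.5169, -0.2486, 0.1435]
eef_rot: [-3.14, -0.002, 1.842]
force: [-0.3, 0.4, -1.4]
grip_width: 0.0096
grip_force: 40.0
```

Call:
carry_out:
  motion: "0 0 -0.006 0 0 0 255;0 0 -0.006 0 0 0 255;0 0 -0.002 0 0 0 255;0 0 0 0 0 0 255"

```text
time_s: 15.08
ee_pos: [0.5174, -0.2488, 0.131]
eef_rot: [-3.141, -0.001, 1.842]
force: [-0.3, 0.1, -1.5]
grip_width: 0.0092
grip_force: 40.0
```

Call:
carry_out:
  motion: "0 0 -0.0015 0 0 0 255;0 0 0 0 0 0 255"

```text
time_s: 15.25
ee_pos: [0.5174, -0.2489, 0.1301]
eef_rot: [-3.142, 0.0, 1.842]
force: [-1.3, 1.0, -1.8]
grip_width: 0.0095
grip_force: 40.0
```

Call:
carry_out:
  motion: "0 0 -0.001 0 0 0 255;0 0 0 0 0 0 255"

```text
time_s: 15.42
ee_pos: [0.5174, -0.2489, 0.1292]
eef_rot: [3.142, 0.0, 1.842]
force: [-2.0, -0.4, -0.2]
grip_width: 0.0097
grip_force: 40.0
```

Call:
carry_out:
  motion: "-0.001 0 -0.0005 0 0 0 255;0 0 -0.0005 0 0 0 255;0 0 0 0 0 0 255"

```text
time_s: 15.67
ee_pos: [0.5165, -0.2489, 0.1281]
eef_rot: [3.141, 0.0, 1.842]
force: [0.7, -0.6, -1.3]
grip_width: 0.0093
grip_force: 40.0
```

Call:
carry_out:
  motion: "0 0 -0.001 0 0 0 255;0 0 0 0 0 0 255"

```text
time_s: 15.83
ee_pos: [0.5165, -0.2489, 0.127]
eef_rot: [3.142, -0.0, 1.842]
force: [0.3, -0.0, -0.7]
grip_width: 0.0096
grip_force: 40.0
```

Call:
carry_out:
  motion: "0 0 -0.001 0 0 0 255;0 0 0 0 0 0 255"

```text
time_s: 16.0
ee_pos: [0.5166, -0.2489, 0.1264]
eef_rot: [3.141, 0.0, 1.842]
force: [-0.5, 0.1, 3.3]
grip_width: 0.0098
grip_force: 40.0
```

Call:
carry_out:
  motion: "0 0 -0.001 0 0 0 255;0 0 0 0 0 0 255"

```text
time_s: 16.17
ee_pos: [0.5167, -0.249, 0.1264]
eef_rot: [3.141, 0.001, 1.842]
force: [-4.0, 1.9, 11.8]
grip_width: 0.0096
grip_force: 40.0
```

The collar is seated. Next: ease off, release and rise.

Call:
carry_out:
  motion: "0 0 0.0014 0 0 0 255;0 0 0 0 0 0 220;0 0 0 0 0 0 180;0 0 0 0 0 0 140;0 0 0 0 0 0 110;0 0 0 0 0 0 110;0 0 0 0 0 0 110;0 0 0.01 0 0 0 110;0 0 0.03 0 0 0 110;0 0 0.03 0 0 0 110;0 0 0.03 0 0 0 110;0 0 0.03 0 0 0 110;0 0 0.04 0 0 0 110;0 0 0.02 0 0 0 110;0 0 0 0 0 0 110"

```text
time_s: 17.42
ee_pos: [0.5172, -0.2493, 0.3226]
eef_rot: [3.136, 0.006, 1.842]
force: [-0.4, -0.6, 0.1]
grip_width: 0.0532
grip_force: 0.0
```

```bash
python3 - <<'E'
from h import *
o=ctrl.get_obs(); print(o['ee_pos'],o['eef_rot'],o['grip_width'])
for n in('side','wrist'):
    c=shot(n,n+'8'); W=cloud(c); X,Y,Z=np.moveaxis(W,-1,0)
    for a,b in((.1,.12),(.12,.14),(.14,.16),(.16,.18),(.185,.2)):
        m=np.nan_to_num((Z>a)&(Z<b)&(abs(X-.515)<.02)&(abs(Y+.25)<.02)); print(n,a,m.sum(),W[m].mean(0).round(4),W[m].max(0).round(4)[2]) if m.any() else 0
W=cloud(load('side8')); X,Y,Z=np.moveaxis(W,-1,0)
m=np.nan_to_num((Z>.145)&(Z<.172)&(X>.4)&(X<.555)&(Y>.08)&(Y<.16)); P=W[m]; print('bar',np.median(P,0),np.percentile(P[:,0],[2,98]),np.polyfit(P[:,1],P[:,0],1))
E
```

```text
[ 0.51715234 -0.24928962  0.32260676] [3.135683   0.00592452 1.84178899] 0.0532115937148013
side 0.1 29 [ 0.5132 -0.2505  0.1095] 0.1197
side 0.12 35 [ 0.5137 -0.2501  0.1291] 0.138
side 0.14 35 [ 0.5133 -0.2503  0.1505] 0.1596
side 0.16 34 [ 0.514  -0.2505  0.1705] 0.1798
side 0.185 12 [ 0.5166 -0.2483  0.1867] 0.188
wrist 0.1 22 [ 0.5158 -0.2458  0.1113] 0.1198
wrist 0.12 28 [ 0.516  -0.2458  0.1295] 0.1377
wrist 0.14 36 [ 0.5151 -0.2461  0.1506] 0.1597
wrist 0.16 46 [ 0.5158 -0.2462  0.1707] 0.18
wrist 0.185 85 [ 0.5165 -0.2495  0.1876] 0.1895
bar [0.54460101 0.1173762  0.16022855] [0.53864837 0.55183404] [-0.0615366   0.55195105]
```

The pin is upright in its place, top at z 0.188. Now the handle, with the fingers 30 mm apart.

Call:
carry_out:
  motion: "0.0026 0.0333 -0.002 0 0 -1.13 174;0.0026 0.0333 -0.002 0 0 -1.13 174;0.0026 0.0333 -0.002 0 0 -1.13 174;0.0026 0.0333 -0.002 0 0 -1.13 174;0.0026 0.0333 -0.002 0 0 -1.13 174;0.0026 0.0333 -0.002 0 0 -1.13 174;0.0026 0.0333 -0.002 0 0 -1.13 174;0.0026 0.0333 -0.002 0 0 -1.13 174;0.0026 0.0333 -0.002 0 0 -1.13 174;0.0026 0.0333 -0.002 0 0 -1.13 174;0.0026 0.0333 -0.002 0 0 -1.13 174;0 0 -0.02 0 0 0 174;0 0 0 0 0 0 174;0 0 0 0 0 0 174"

```text
time_s: 18.68
ee_pos: [0.5444, 0.1172, 0.2731]
eef_rot: [-3.138, 0.001, 1.625]
force: [0.0, -1.3, 0.7]
grip_width: 0.0301
grip_force: 0.0
```

```bash
python3 - <<'E'
from h import *
o=ctrl.get_obs(); print(o['ee_pos'],o['eef_rot'],o['grip_width'])
for n in('side','wrist'):
    c=shot(n,n+'9'); W=cloud(c); X,Y,Z=np.moveaxis(W,-1,0)
    m=np.nan_to_num((Z>.145)&(Z<.172)&(X>.4)&(X<.56)&(Y>.09)&(Y<.15)); P=W[m]
    if len(P): print(n,len(P),np.median(P,0),np.percentile(P[:,0],[2,98]),np.polyfit(P[:,1]-.117,P[:,0],1))
E
```

```text
[0.54435096 0.11720748 0.27308144] [-3.13794909e+00  5.05746723e-04  1.62535728e+00] 0.03011198859628049
side 62 [0.54566609 0.11897114 0.16027608] [0.54022476 0.550073  ] [-0.08362037  0.54508607]
wrist 710 [0.54596593 0.12324918 0.16088819] [0.54015815 0.55100466] [-0.05554394  0.54616648]
```

Call:
carry_out:
  motion: "0.001 0 -0.02 0 0 0 174;0 0 -0.03 0 0 0 174;0 0 -0.03 0 0 0 174;0 0 -0.03 0 0 0 174;0 0 -0.018 0 0 0 174;0 0 -0.008 0 0 0 174;0 0 0 0 0 0 174;0 0 0 0 0 0 255;0 0 0 0 0 0 255;0 0 0 0 0 0 255;0 0 0 0 0 0 255;0 0 0 0 0 0 255"
  grip_force: 12

```text
time_s: 19.78
ee_pos: [0.5466, 0.1174, 0.1398]
eef_rot: [3.14, -0.0, 1.625]
force: [-0.6, -1.7, 5.9]
grip_width: 0.0092
grip_force: 12.0
```

Call:
carry_out:
  motion: "-0.002 -0.0001 0.001 0 0 0 255;-0.005 -0.0003 0 0 0 0 255;-0.006 -0.0003 0 0 0 0 255;-0.006 -0.0003 0 0 0 0 255;-0.006 -0.0003 0 0 0 0 255;-0.006 -0.0003 0 0 0 0 255;-0.006 -0.0003 0 0 0 0 255;-0.006 -0.0004 0 0 0 0 255;-0.006 -0.0004 0 0 0 0 255;-0.005 -0.0003 0 0 0 0 255;-0.004 -0.0002 0 0 0 0 255;-0.002 0 0 0 0 0 255;0 0 0 0 0 0 255;0 0 0 0 0 0 255"

```text
time_s: 20.95
ee_pos: [0.4854, 0.1141, 0.1398]
eef_rot: [-3.141, 0.0, 1.625]
force: [-1.5, -2.4, 7.9]
grip_width: 0.0095
grip_force: 12.0
```

Call:
carry_out:
  motion: "-0.002 -0.0001 0.001 0 0 0 255;-0.002 -0.0001 0.0005 0 0 0 255;0 0 0 0 0 0 255"

```text
time_s: 21.2
ee_pos: [0.4806, 0.1138, 0.14]
eef_rot: [-3.138, 0.0, 1.625]
force: [-0.7, -2.2, -8.4]
grip_width: 0.0096
grip_force: 12.0
```

Call:
carry_out:
  motion: "-0.002 -0.0001 0 0 0 0 255;0 0 0 0 0 0 255"

```text
time_s: 21.37
ee_pos: [0.4794, 0.1138, 0.1401]
eef_rot: [-3.14, 0.0, 1.625]
force: [2.1, -1.7, -13.4]
grip_width: 0.0094
grip_force: 12.0
```

Call:
carry_out:
  motion: "-0.002 -0.0001 0 0 0 0 255;0 0 0 0 0 0 255"

```text
time_s: 21.53
ee_pos: [0.4793, 0.1139, 0.1409]
eef_rot: [3.138, -0.0, 1.625]
force: [15.2, -0.4, -17.2]
grip_width: 0.0096
grip_force: 12.0
```

Fx rose to 15 N with no more travel: the drawer is at its stop. Relax, open and rise.

Call:
carry_out:
  motion: "0.0015 0 -0.001 0 0 0 255;0 0 0 0 0 0 255;0 0 0 0 0 0 230;0 0 0 0 0 0 205;0 0 0 0 0 0 180;0 0 0 0 0 0 174;0 0 0 0 0 0 174;0 0 0 0 0 0 174;0 0 0.01 0 0 0 174;0 0 0.03 0 0 0 174;0 0 0.04 0 0 0 174;0 0 0.04 0 0 0 174;0 0 0.04 0 0 0 174;0 0 0 0 0 0 174"

```text
time_s: 22.7
ee_pos: [0.481, 0.1141, 0.3085]
eef_rot: [3.13, -0.001, 1.625]
force: [0.6, 0.1, -0.7]
grip_width: 0.0299
grip_force: 0.0
```

```bash
python3 - <<'E'
from h import *
o=ctrl.get_obs(); print(o['ee_pos'],o['grip_width'],o['force'])
for n in('side','wrist'):
    c=shot(n,n+'10'); W=cloud(c); X,Y,Z=np.moveaxis(W,-1,0)
    m=np.nan_to_num((Z>.145)&(Z<.172)&(X>.4)&(X<.497)&(Y>.09)&(Y<.15)); P=W[m]
    if len(P): print(n,len(P),np.median(P,0))
cv2.imwrite('pics/end.png',cv2.resize(load('side10')['pixels'][:,:,::-1],(800,600)))
E
```

```text
[0.48101529 0.11411584 0.30846919] 0.02992881606297527 [ 0.56528537  0.06029159 -0.70456197]
side 66 [0.47769341 0.11835241 0.16036302]
wrist 592 [0.47896197 0.12072629 0.16091192]
```

View pics/end.png

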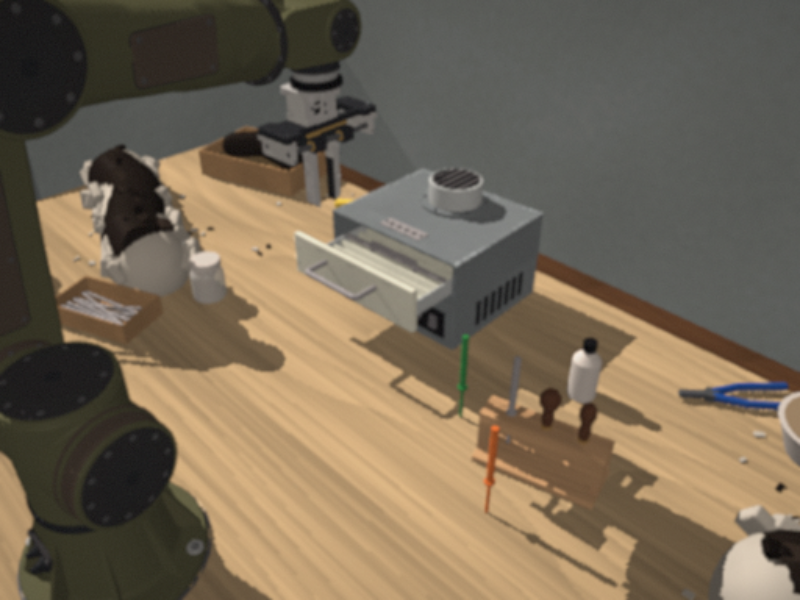

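The picture shows the drawer fully out with its handle at (340,280), the pin upright in its stand at (515,385), everything else in place and the arm clear.

```bash
python3 -c "
from station import ctrl
print(ctrl.hand_in())"
```

```text
the job is handed in; nothing more can be done
None
```

The job is handed in: the catch gave under hole2, the pin is back upright in its place in the stand, the drawer is pulled out to its stop, and nothing else was moved (22.7 s; no verdict was returned).

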